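# Find the rocking corner of the modelling board and shim it

## Task

The modelling board under the little terracotta head is loose at one corner. Press down on its corners, one after another, until you find the one that gives and drops, then press that corner's red shim tab down flat so that it lifts the corner back and the board is level, and take the hand away. Use the fingertips only, pick nothing up, leave the other three tabs raised, and do not touch the head or disturb the things standing around.

Things in the scene. Friction and masses are not known exactly. Their poses are not given: they have to be found in the camera images.
- stand: low grey steel levelling stand, fixed to the table, origin on the table under its centre, x and y along the board's edges. A square plywood board (160 x 160 x 16 mm, top face 52 mm above the table when level) lies on it on a stiff central pivot. Under each corner is a hidden foot: three bear, one is short. Four arms reach out diagonally from under the corners and each carries one red shim tab.
- figure: small fired terracotta head, bolted to the middle of the board: 54 mm across, 105 mm tall above the board's top; origin on the board's top face at its centre. Not to be touched.
- pad_a (a point): centre of the dark rubber spot (30 mm across) on the board's top face at the far left (+x +y in the stand's frame) corner, 65 mm from the board's centre in both x and y: the place to press. 52 mm above the table when the board is level. At a sound corner it gives less than 1 mm; at the loose one it takes about 6 to 8 N to move, drops 6 mm, stops, and stays down when let go (the opposite corner then stands 6 mm high).
- pad_b (a point): centre of the dark rubber spot (30 mm across) on the board's top face at the near left (-x +y) corner, 65 mm from the board's centre in both x and y: the place to press. 52 mm above the table when the board is level. At a sound corner it gives less than 1 mm; at the loose one it takes about 6 to 8 N to move, drops 6 mm, stops, and stays down when let go (the opposite corner then stands 6 mm high).
- pad_c (a point): centre of the dark rubber spot (30 mm across) on the board's top face at the near right (-x -y) corner, 65 mm from the board's centre in both x and y: the place to press. 52 mm above the table when the board is level. At a sound corner it gives less than 1 mm; at the loose one it takes about 6 to 8 N to move, drops 6 mm, stops, and stays down when let go (the opposite corner then stands 6 mm high).
- pad_d (a point): centre of the dark rubber spot (30 mm across) on the board's top face at the far right (+x -y) corner, 65 mm from the board's centre in both x and y: the place to press. 52 mm above the table when the board is level. At a sound corner it gives less than 1 mm; at the loose one it takes about 6 to 8 N to move, drops 6 mm, stops, and stays down when let go (the opposite corner then stands 6 mm high).
- tab_a (a point): press point on the upper face of the red tab (30 mm wide, 4 mm thick) of the far left (+x +y in the stand's frame) corner. The tab sticks out diagonally from under the corner, its outer end 16 mm beyond this point; the board's corner tip lies 33 mm inward. This point is about 40 mm above the table with the tab up, 24 mm when flat, then 148 mm from the stand's centre along the diagonal; it goes down in an arc about a pivot 105 mm from the centre, 22 mm high.
- shim_a (a joint): angle of the red shim tab of the far left (+x +y in the stand's frame) corner, rad: 0 raised as far as it goes, 0.36 pressed flat (level, against its stop). Stiff: needs about 6 N at the press point, 10 to 12 N when it lifts a dropped corner, and stays where left. Flat, its inner end bears under the board and holds that corner level (pressing hard on the corner again, over about 15 N, could drive corner and tab back).
- tab_b (a point): press point on the upper face of the red tab (30 mm wide, 4 mm thick) of the near left (-x +y) corner. The tab sticks out diagonally from under the corner, its outer end 16 mm beyond this point; the board's corner tip lies 33 mm inward. This point is about 40 mm above the table with the tab up, 24 mm when flat, then 148 mm from the stand's centre along the diagonal; it goes down in an arc about a pivot 105 mm from the centre, 22 mm high.
- shim_b (a joint): angle of the red shim tab of the near left (-x +y) corner, rad: 0 raised as far as it goes, 0.36 pressed flat (level, against its stop). Stiff: needs about 6 N at the press point, 10 to 12 N when it lifts a dropped corner, and stays where left. Flat, its inner end bears under the board and holds that corner level (pressing hard on the corner again, over about 15 N, could drive corner and tab back).
- tab_c (a point): press point on the upper face of the red tab (30 mm wide, 4 mm thick) of the near right (-x -y) corner. The tab sticks out diagonally from under the corner, its outer end 16 mm beyond this point; the board's corner tip lies 33 mm inward. This point is about 40 mm above the table with the tab up, 24 mm when flat, then 148 mm from the stand's centre along the diagonal; it goes down in an arc about a pivot 105 mm from the centre, 22 mm high.
- shim_c (a joint): angle of the red shim tab of the near right (-x -y) corner, rad: 0 raised as far as it goes, 0.36 pressed flat (level, against its stop). Stiff: needs about 6 N at the press point, 10 to 12 N when it lifts a dropped corner, and stays where left. Flat, its inner end bears under the board and holds that corner level (pressing hard on the corner again, over about 15 N, could drive corner and tab back).
- tab_d (a point): press point on the upper face of the red tab (30 mm wide, 4 mm thick) of the far right (+x -y) corner. The tab sticks out diagonally from under the corner, its outer end 16 mm beyond this point; the board's corner tip lies 33 mm inward. This point is about 40 mm above the table with the tab up, 24 mm when flat, then 148 mm from the stand's centre along the diagonal; it goes down in an arc about a pivot 105 mm from the centre, 22 mm high.
- shim_d (a joint): angle of the red shim tab of the far right (+x -y) corner, rad: 0 raised as far as it goes, 0.36 pressed flat (level, against its stop). Stiff: needs about 6 N at the press point, 10 to 12 N when it lifts a dropped corner, and stays where left. Flat, its inner end bears under the board and holds that corner level (pressing hard on the corner again, over about 15 N, could drive corner and tab back).
- spatula: bystander: steel spatula lying on the table, about 280 mm long, origin underneath it
- rib: bystander: light wooden modelling bar 150 x 20 x 12 mm lying on the table, origin at centre of underside
- jar: bystander: small amber glass jar with green cap, 40 mm across, 55 mm high, standing close beside the stand; origin at centre of underside
- weight: bystander: brass cylinder 36 mm across, 35 mm high, standing close beside the stand; origin at centre of underside
- mug: bystander: blue mug 74 mm across, 85 mm high, origin at centre of underside
- block: bystander: terracotta sample block 80 x 45 x 30 mm, origin at centre of underside
- brush: bystander: brush lying on the table, origin underneath it

How it is judged (in metres and radians):
On the way:
1. with all four tabs still raised, the loose corner has been pressed down (its spot at least 4 mm below level) (value of joint each of shim_a, shim_b, shim_c, shim_d below 0.15 rad and height (world z) of any of pad_a, pad_b, pad_c, pad_d below 0.048 m), for 0.1 s.
At the end, for the whole second after the job is handed in: Exactly one tab is flat (over 0.32 rad of 0.36), the other three still up (under 0.15 rad), all four corner spots are within 1.5 mm of the level height of 52 mm, and the jar and weight are at rest (height (world z) of pad_a between 0.0505 and 0.0535 m and height (world z) of pad_b between 0.0505 and 0.0535 m and height (world z) of pad_c between 0.0505 and 0.0535 m and height (world z) of pad_d between 0.0505 and 0.0535 m and ((value of joint shim_a above 0.32 rad and value of joint each of shim_b, shim_c, shim_d below 0.15 rad) or (value of joint shim_b above 0.32 rad and value of joint each of shim_a, shim_c, shim_d below 0.15 rad) or (value of joint shim_c above 0.32 rad and value of joint each of shim_a, shim_b, shim_d below 0.15 rad) or (value of joint shim_d above 0.32 rad and value of joint each of shim_a, shim_b, shim_c below 0.15 rad)) and linear speed of each of jar, weight below 0.02 m/s); the robot touches nothing.
It fails at once if the tab of a corner pressed (over 0.2 rad) while another corner is the one that has dropped ((value of joint shim_a above 0.2 rad and height (world z) of any of pad_b, pad_c, pad_d below 0.048 m) or (value of joint shim_b above 0.2 rad and height (world z) of any of pad_a, pad_c, pad_d below 0.048 m) or (value of joint shim_c above 0.2 rad and height (world z) of any of pad_a, pad_b, pad_d below 0.048 m) or (value of joint shim_d above 0.2 rad and height (world z) of any of pad_a, pad_b, pad_c below 0.048 m)).
It fails at once if more than one tab pressed (over 0.2 rad) (value of joint each of shim_a, shim_b above 0.2 rad or value of joint each of shim_a, shim_c above 0.2 rad or value of joint each of shim_a, shim_d above 0.2 rad or value of joint each of shim_b, shim_c above 0.2 rad or value of joint each of shim_b, shim_d above 0.2 rad or value of joint each of shim_c, shim_d above 0.2 rad).
It fails at once if the terracotta head touched (over 1 N) (contact force between anything else and figure above 1 N).
It fails at once if a bystander moved, lifted or knocked (over 20 mm) (distance of any of spatula, rib, jar, weight, mug, block, brush from where it was at the start of the episode above 0.02 m).
It also fails if it takes over 54 s, if anything falls off the work surface, if the arm or the gripper's body presses on something with over 40 N, if the wrist force passes 120 N, or if a joint passes its speed limit or range.

## Robot

A 6-joint arm with a two-finger parallel gripper is mounted at the origin on the work surface. World frame = base frame: x ahead of the robot, y to its left, z up, the work surface at z = 0. Lengths are in m, angles in degrees, forces in N, time in s.
With the tool pointing down it reaches from about 0.375 to 0.9 m from the base axis. Payload 3.1 kg.
Tool frame: the origin (TCP) lies at the very end of the fingers, on their centre line; the grasp point (between the pads) lies 19 mm behind it; z points along the fingers, y is the line along which they close (so a half turn about z gives the same grasp; the last joint's range is limited). The gripper opens to 87 mm and grips with 3 to 60 N. Pads are 19 mm wide; open, the fingers measure 117 mm over their backs; the gripper's body (75 mm by 190 mm) begins 51 mm behind the grasp point.
Start: joints at [-77.607, 30.224, 82.088, -0, 67.689, -10.227], TCP at [0.24, -0.577, 0.223] pointing down, gripper open.
Joint ranges: [-176.69, 176.69], [-43.24, 126.21], [12.49, 139.97], [-82, 262], [0, 151.66], [-163.58, 163.58]. Speed limits (degrees/s): [159.86, 159.86, 180, 180, 180, 180].

## Interface

Orientations are given as a 3x3 rotation matrix whose columns are the frame's x, y, z axes.
In Python, from rig import * gives the robot as it stands.
- The arm moves only by the tool jog_arm, never from a script. Its arguments are lists of equal length, an entry for each row: "delta_pos": the shift along the world's x, y, z in cm, a list of three; "turn": the turn about the world's z in degrees; "grip": the closure, from 0 (fully open) to 1 (shut). In form: {"delta_pos": [[x, y, z], ...], "turn": [turn, ...], "grip": [grip, ...]}. A call has 1 to 12 rows; each row is the pose to reach, as a shift and turn from the pose commanded when the call began; what a row does not reach only later rows make up. A row lasts 1/8 s, in which the tool goes at most 62.5 mm and 10.7 degrees, less where a joint would pass 70% of its speed; a pose out of reach is approached as far as the arm can. A call with a gripper value outside its range is refused whole. The fingers move at their own pace and stop on an object; the grip force is fixed at half the most. Time passes only in rows, so rows that repeat a pose let the fingers close. It gives the time, the measured TCP pose, the force, the opening and the grip force at its end, in the units of the state.
- read_state(): the state, without advancing time (a new reading comes with each control period).
- capture(name): name is "side" or "top" or "wrist"; returns a dict with "color" (400x640x3 uint8, blue, green, red), "fovy" (degrees; the focal length in pixels is half the picture's height over the tangent of half this angle, whatever the lens; pixels are square), "cx", "cy" (the principal point, pixels), "camera_from_world" (4x4, takes a point from world to camera coordinates). Camera axes: x right, y up, looking along -z (the intrinsics and any distortion apply to the point x, -y, -z); pixel columns grow to the right and rows downward; lengths in m; the calibration is good to about 2 mm. A picture is of the moment at which its call begins. There is no depth.
- hand_in(): hands the job in; it is judged then, once.
The state is a dict: "time_s": time; "joint_positions": joint angles; "qvel": joint speeds; "tau": joint torques, N m; "position": TCP position; "tcp_rot": TCP orientation; "force": force on the tool from outside, world axes, zero at the start; "moment": the same for the moment, N m; "opening": opening from 0.0 (shut) to 1.0 (fully open); "grasp_force": force on a finger pad.
Only numpy, scipy, OpenCV 4.12 (cv2) and the standard library are available. Lean on these libraries where they do the work, as an engineer would, in place of code of your own. Each camera call takes 0.05 s, during which the arm holds its last target. There are 200 camera calls.

## Working session

There is one attempt and no reset: what is moved stays moved. The work goes in short steps, Python scripts to look and compute and a tool call to move; the robot and the scene stay as the last step left them, time stands still between calls to the robot, and variables do not carry over. Pictures are saved under pics/ and viewed, at most 10 in all, crops included, and the job is handed in when it is done.

Besides the shell and the picture viewer there is one more tool, called by a JSON object that holds its "op" and its "data", one argument or row to a line. jog_arm: Moves the arm, as the interface text tells. Its arguments: {"type":"object","properties":{"delta_pos":{"type":"array"},"turn":{"type":"array"},"grip":{"type":"array"}},"required":["delta_pos","turn","grip"]}

```bash
mkdir -p pics; cat > h.py <<'E'
from rig import *
import numpy as np, cv2
def P(c):
    f=200/np.tan(np.radians(c["fovy"])/2); return f,c["cx"],c["cy"],np.array(c["camera_from_world"])
def proj(c,p):
    f,cx,cy,T=P(c); q=T[:3,:3]@np.array(p)+T[:3,3]; return cx+f*q[0]/-q[2], cy-f*q[1]/-q[2]
def ray(c,u,v,z):
    f,cx,cy,T=P(c); R=T[:3,:3]; o=-R.T@T[:3,3]; d=R.T@np.array([(u-cx)/f,-(v-cy)/f,-1]); return o+d*(z-o[2])/d[2]
E
python3 - <<'E'
from h import *
for n in("top","side"):
    c=capture(n); cv2.imwrite(f"pics/{n}0.png",c["color"]); print(n,{k:v for k,v in c.items() if k!="color"})
s=read_state(); print(s)
E
```

```text
top {'fovy': 47.51615006656627, 'cx': 319.3651222454266, 'cy': 197.27920147544944, 'camera_from_world': array([[ 0.01999222, -0.99975181, -0.00983015,  0.05073615],
       [ 0.99192101,  0.01860177,  0.12548579, -0.51190961],
       [-0.12527178, -0.01225947,  0.99204672, -1.11651047],
       [ 0.        ,  0.        ,  0.        ,  1.        ]])}
side {'fovy': 42.32013694565514, 'cx': 329.8408619680749, 'cy': 197.70545906340067, 'camera_from_world': array([[-0.68722656, -0.72635835,  0.01109958,  0.40326762],
       [ 0.50075445, -0.46259704,  0.73160711, -0.25086024],
       [-0.5262743 ,  0.508338  ,  0.68163615, -0.98904138],
       [ 0.        ,  0.        ,  0.        ,  1.        ]])}
{'time_s': 0.1, 'joint_positions': array([-7.76073884e+01,  3.02729296e+01,  8.21497203e+01,  1.89477978e-04,
        6.76878547e+01, -1.02269118e+01]), 'qvel': array([-0.07217032, -0.20647027, -0.18889162, -0.06505094,  0.08266562,
        0.10623831]), 'tau': array([-5.09291967e-04, -4.40985990e+01, -1.77150911e+01,  6.35419716e-02,
        5.34171530e-02, -5.64741504e-05]), 'position': array([ 0.24026998, -0.57625971,  0.22167334]), 'tcp_rot': array([[ 9.23079770e-01,  3.84608331e-01, -4.10922205e-04],
       [ 3.84608396e-01, -9.23077912e-01,  1.88438694e-03],
       [ 3.45437706e-04, -1.89748359e-03, -9.99998140e-01]]), 'force': array([-0.06226659,  0.73525422, -0.69020188]), 'moment': array([-0.02132396,  0.01509174, -0.03313175]), 'grasp_force': 0.0, 'opening': 1.0006265207445662}
```

View pics/top0.png

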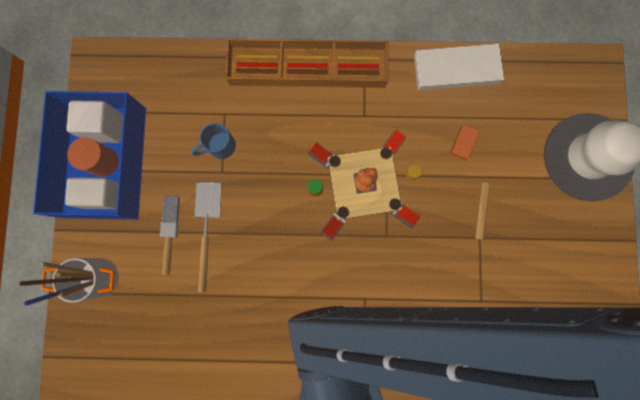

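View pics/side0.png

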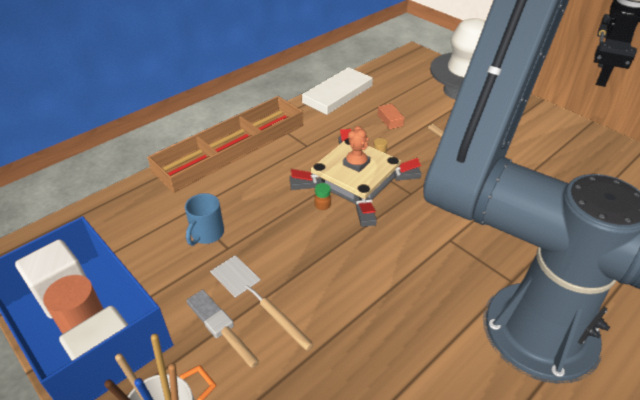

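The top view shows pads a(334,160), d(386,154), c(395,204), b(343,212), red tabs just outside them, the jar at (316,187) and the weight at (414,171). Next I'll refine these and fit the stand pose.

```bash
python3 - <<'E'
from h import *
from scipy.optimize import least_squares
def blobs(c,mask,seeds,r):
    out=[]
    for u,v in seeds:
        m=np.zeros(mask.shape,np.uint8); cv2.circle(m,(u,v),r,1,-1)
        y,x=np.nonzero(mask&(m>0)); out.append((x.mean(),y.mean(),len(x)))
    return np.array(out)
seeds={"top":[(334,160),(343,212),(395,204),(386,154)],"side":[(319,167),(364,188),(399,173),None]}
obs=[];C={}
for n in("top","side"):
    c=capture(n);C[n]=c; g=c["color"].max(2)
    sd=[s for s in seeds[n] if s]; b=blobs(c,g<70,sd,8); print(n,b.round(1).tolist())
    for k,x in enumerate(b):
        if n=="side" and k>=0: 
            k=[None]*3; continue
        obs.append((n,k,x[:2]))
c=C["top"]
pts=np.array([ray(c,*o[2],.052)[:2] for o in obs]); print(pts.round(4))
sg=np.array([[1,1],[-1,1],[-1,-1],[1,-1]])*.065
def pose(p): 
    R=np.array([[np.cos(p[2]),-np.sin(p[2])],[np.sin(p[2]),np.cos(p[2])]]); return p[:2]+sg@R.T
s=least_squares(lambda p:(pose(p)-pts).ravel(),[*pts.mean(0),0.1]); print(s.x,np.degrees(s.x[2]),s.fun.round(4))
for q in pose(s.x): print("pad",q.round(4),"side px",np.round(proj(C["side"],[*q,.052]),1))
for q in (pose(s.x)-s.x[:2])*(148/91.92)+s.x[:2]: print("tab",q.round(4),np.round(proj(c,[*q,.04]),1))
for nm,u,v,z in(("jar",316,187,.055),("weight",414,171,.035)): print(nm,ray(c,u,v,z).round(3))
for n,(x,y,w,h) in {"top":(280,110,170,140),"side":(270,110,170,130)}.items():
    cv2.imwrite(f"pics/{n}1.png",cv2.resize(C[n]["color"][y:y+h,x:x+w],None,fx=4,fy=4,interpolation=2))
a=cv2.imread("pics/top1.png");b=cv2.imread("pics/side1.png")
E
```

```text
top [[334.4, 160.8, 68.0], [342.8, 211.9, 70.0], [394.7, 203.8, 70.0], [385.6, 152.8, 66.0]]
side [[318.7, 166.5, 50.0], [363.6, 188.2, 56.0], [nan, nan, 0.0]]
[[ 0.6013  0.0246]
 [ 0.473   0.0016]
 [ 0.4957 -0.1265]
 [ 0.6241 -0.1038]]
[ 0.54851256 -0.05103684  0.17611707] 10.090764913841829 [-0.0001 -0.0003  0.0002 -0.      0.0002  0.0001 -0.0002  0.0002]
pad [0.6011 0.0243] side px [318.8 166.1]
pad [0.4731 0.0016] side px [363.2 187.7]
pad [ 0.4959 -0.1264] side px [392.4 159.7]
pad [ 0.6239 -0.1036] side px [349.3 140.6]
tab [0.6332 0.0703] [316.5 149.2]
tab [0.4271 0.0337] [329.5 230.5]
tab [ 0.4638 -0.1724] [412.4 217.3]
tab [ 0.6699 -0.1357] [397.5 136.5]
jar [0.534 0.069 0.055]
weight [ 0.582 -0.178  0.035]<stdin>:7: RuntimeWarning: Mean of empty slice.
  ret = ret.dtype.type(ret / rcount)
```

View pics/side1.png

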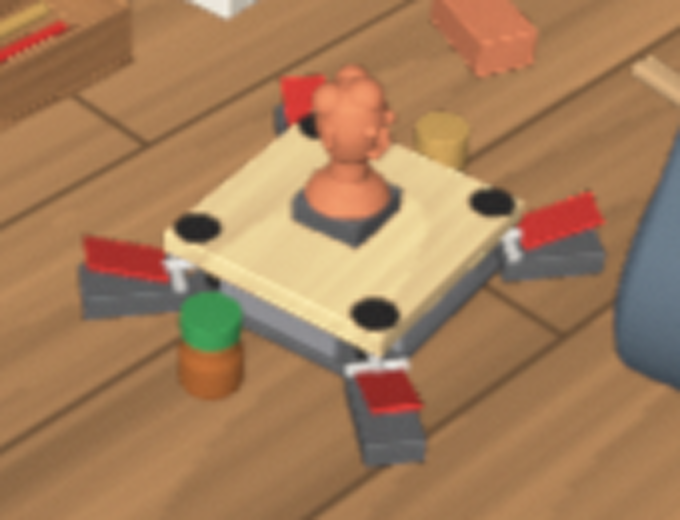

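View pics/top1.png

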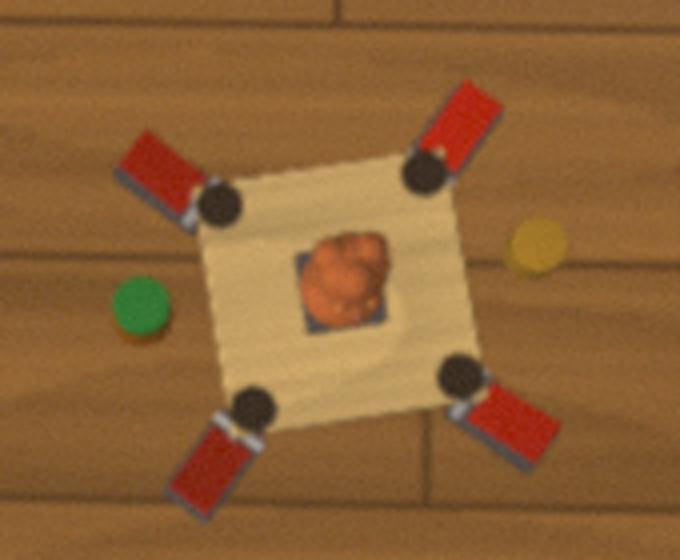

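The side view confirms all four tabs are up. The stand fit is good to 0.3 mm: centre (0.5485, -0.0510), yaw 10.1°. I'll start with pad c, hand closed and its wide side across the diagonal.

{"op": "jog_arm", "data": {
  "delta_pos": [
    [5.1, 9, -1],
    [10.2, 18, -2],
    [15.4, 27, -3],
    [20.5, 36, -4],
    [25.6, 45.1, -5],
    [25.6, 45.1, -7],
    [25.6, 45.1, -10],
    [25.6, 45.1, -12],
    [25.6, 45.1, -14],
    [25.6, 45.1, -15],
    [25.6, 45.1, -15],
    [25.6, 45.1, -15]
  ],
  "turn": [10, 20, 30, 32.5, 32.5, 32.5, 32.5, 32.5, 32.5, 32.5, 32.5, 32.5],
  "grip": [1, 1, 1, 1, 1, 1, 1, 1, 1, 1, 1, 1]
}}

```text
time_s: 1.7
position: [0.4969, -0.1274, 0.0736]
tcp_rot: [[0.573, 0.819, 0.002], [0.819, -0.573, -0.001], [0.0, 0.002, -1.0]]
force: [0.2, 0.6, 0.6]
opening: 0.002
grasp_force: 0.0
```

{"op": "jog_arm", "data": {
  "delta_pos": [
    [0, 0, -1],
    [0, 0, -1.8],
    [0, 0, -2.0],
    [0, 0, -2.2],
    [0, 0, -2.3],
    [0, 0, -2.3]
  ],
  "turn": [0, 0, 0, 0, 0, 0],
  "grip": [1, 1, 1, 1, 1, 1]
}}

```text
time_s: 2.45
position: [0.496, -0.1262, 0.0515]
tcp_rot: [[0.571, 0.821, -0.0], [0.821, -0.571, -0.001], [-0.001, 0.0, -1.0]]
force: [-4.8, -0.8, 17.3]
opening: 0.004
grasp_force: 8.5
```

Pad c is sound: 17 N and no drop. Next is pad b, turning 90° with the hand's body above head height.

{"op": "jog_arm", "data": {
  "delta_pos": [
    [0, 0, 3],
    [-0.5, 0, 8],
    [-1, 2, 10],
    [-2, 5, 10],
    [-2.3, 8, 10],
    [-2.3, 11, 10],
    [-2.3, 12.8, 10],
    [-2.3, 12.8, 10],
    [-2.3, 12.8, 10],
    [-2.3, 12.8, 10],
    [-2.3, 12.8, 10],
    [-2.3, 12.8, 10]
  ],
  "turn": [0, 0, -10, -20, -30, -40, -50, -60, -70, -80, -90, -90],
  "grip": [1, 1, 1, 1, 1, 1, 1, 1, 1, 1, 1, 1]
}}

```text
time_s: 3.95
position: [0.4733, 0.0022, 0.1495]
tcp_rot: [[0.822, -0.57, -0.0], [-0.57, -0.822, 0.0], [-0.0, -0.0, -1.0]]
force: [0.7, 0.3, -0.3]
opening: 0.005
grasp_force: 0.0
```

{"op": "jog_arm", "data": {
  "delta_pos": [
    [0, 0, -4],
    [0, 0, -8],
    [0, 0, -9.5],
    [0, 0, -9.7],
    [0, 0, -9.9],
    [0, 0, -10],
    [0, 0, -10]
  ],
  "turn": [0, 0, 0, 0, 0, 0, 0],
  "grip": [1, 1, 1, 1, 1, 1, 1]
}}

```text
time_s: 4.82
position: [0.4722, 0.0025, 0.0514]
tcp_rot: [[0.822, -0.569, -0.002], [-0.569, -0.822, 0.0], [-0.001, 0.001, -1.0]]
force: [-4.2, 0.5, 18.6]
opening: 0.006
grasp_force: 9.3
```

Pad b is sound too. On to pad a.

{"op": "jog_arm", "data": {
  "delta_pos": [
    [0, 0, 5],
    [0, 0.5, 10],
    [2, 2, 12],
    [5, 2.3, 12],
    [9, 2.3, 12],
    [12.8, 2.3, 12],
    [12.8, 2.3, 12],
    [12.8, 2.3, 12],
    [12.8, 2.3, 12],
    [12.8, 2.3, 12],
    [12.8, 2.3, 10],
    [12.8, 2.3, 10]
  ],
  "turn": [0, 0, 10, 20, 30, 40, 50, 60, 70, 80, 90, 90],
  "grip": [1, 1, 1, 1, 1, 1, 1, 1, 1, 1, 1, 1]
}}

```text
time_s: 6.32
position: [0.6, 0.0253, 0.1484]
tcp_rot: [[0.572, 0.82, -0.004], [0.82, -0.572, 0.001], [-0.002, -0.003, -1.0]]
force: [0.6, -0.1, 0.2]
opening: 0.005
grasp_force: 0.0
```

{"op": "jog_arm", "data": {
  "delta_pos": [
    [0, 0, -4],
    [0, 0, -8],
    [0, 0, -9.5],
    [0, 0, -9.7],
    [0, 0, -9.9],
    [0, 0, -10],
    [0, 0, -10]
  ],
  "turn": [0, 0, 0, 0, 0, 0, 0],
  "grip": [1, 1, 1, 1, 1, 1, 1]
}}

```text
time_s: 7.2
position: [0.6026, 0.025, 0.0519]
tcp_rot: [[0.572, 0.82, 0.003], [0.82, -0.572, -0.001], [0.001, 0.003, -1.0]]
force: [-1.4, 0.6, 6.2]
opening: 0.011
grasp_force: 2.9
```

{"op": "jog_arm", "data": {
  "delta_pos": [
    [0, 0, -0.1],
    [0, 0, -0.15],
    [0, 0, -0.15]
  ],
  "turn": [0, 0, 0],
  "grip": [1, 1, 1]
}}

```text
time_s: 7.58
position: [0.6027, 0.025, 0.0516]
tcp_rot: [[0.572, 0.82, 0.004], [0.82, -0.572, -0.001], [0.002, 0.003, -1.0]]
force: [-3.4, 1.5, 11.6]
opening: 0.002
grasp_force: 6.3
```

Pad a is sound as well, with 11.6 N and no drop, so d should be the loose one.

{"op": "jog_arm", "data": {
  "delta_pos": [
    [0, 0, 5],
    [0.5, 0, 10],
    [2, -2, 12],
    [2.3, -5, 12],
    [2.3, -9, 12],
    [2.3, -12.8, 12],
    [2.3, -12.8, 12],
    [2.3, -12.8, 12],
    [2.3, -12.8, 12],
    [2.3, -12.8, 12],
    [2.3, -12.8, 10],
    [2.3, -12.8, 10]
  ],
  "turn": [0, 0, -10, -20, -30, -40, -50, -60, -70, -80, -90, -90],
  "grip": [1, 1, 1, 1, 1, 1, 1, 1, 1, 1, 1, 1]
}}

```text
time_s: 9.07
position: [0.6235, -0.1026, 0.1478]
tcp_rot: [[0.821, -0.57, -0.002], [-0.57, -0.821, 0.001], [-0.002, 0.001, -1.0]]
force: [0.4, -0.2, 0.2]
opening: 0.005
grasp_force: 0.0
```

{"op": "jog_arm", "data": {
  "delta_pos": [
    [0, 0, -4],
    [0, 0, -8],
    [0, 0, -9.5],
    [0, 0, -9.7],
    [0, 0, -9.9],
    [0, 0, -10],
    [0, 0, -10]
  ],
  "turn": [0, 0, 0, 0, 0, 0, 0],
  "grip": [1, 1, 1, 1, 1, 1, 1]
}}

```text
time_s: 9.95
position: [0.6256, -0.1032, 0.0502]
tcp_rot: [[0.821, -0.571, 0.003], [-0.571, -0.821, -0.001], [0.003, -0.001, -1.0]]
force: [-1.2, 0.3, 5.4]
opening: 0.006
grasp_force: 2.7
```

It is giving: z is 0.0502 at only 5.4 N. I'll press on to the stop.

{"op": "jog_arm", "data": {
  "delta_pos": [
    [0, 0, -0.1],
    [0, 0, -0.2],
    [0, 0, -0.3],
    [0, 0, -0.4],
    [0, 0, -0.5],
    [0, 0, -0.5],
    [0, 0, -0.5]
  ],
  "turn": [0, 0, 0, 0, 0, 0, 0],
  "grip": [1, 1, 1, 1, 1, 1, 1]
}}

```text
time_s: 10.82
position: [0.626, -0.1035, 0.0464]
tcp_rot: [[0.821, -0.571, 0.004], [-0.571, -0.821, -0.002], [0.004, -0.001, -1.0]]
force: [-1.9, 1.0, 10.1]
opening: 0.008
grasp_force: 5.2
```

Corner d has dropped 6 mm. A little more to seat it, then lift and move to tab d.

{"op": "jog_arm", "data": {
  "delta_pos": [
    [0, 0, -0.15],
    [0, 0, -0.15],
    [0, 0, 2],
    [0, 0, 5],
    [2.3, -1.6, 5],
    [4.5, -3.15, 5],
    [4.5, -3.15, 5],
    [4.5, -3.15, 2],
    [4.5, -3.15, 0.5],
    [4.5, -3.15, 0.5]
  ],
  "turn": [0, 0, 0, 0, 0, 0, 0, 0, 0, 0],
  "grip": [1, 1, 1, 1, 1, 1, 1, 1, 1, 1]
}}

```text
time_s: 12.08
position: [0.6677, -0.1334, 0.0466]
tcp_rot: [[0.821, -0.572, -0.004], [-0.572, -0.821, 0.001], [-0.004, 0.001, -1.0]]
force: [0.0, 0.3, 0.7]
opening: 0.004
grasp_force: 0.0
```

```bash
python3 - <<'E'
from h import *
c=capture("side"); cv2.imwrite("pics/side2.png",cv2.resize(c["color"][90:230,260:440],None,fx=4,fy=4,interpolation=2))
E
```

```text
(no output)
```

View pics/side2.png

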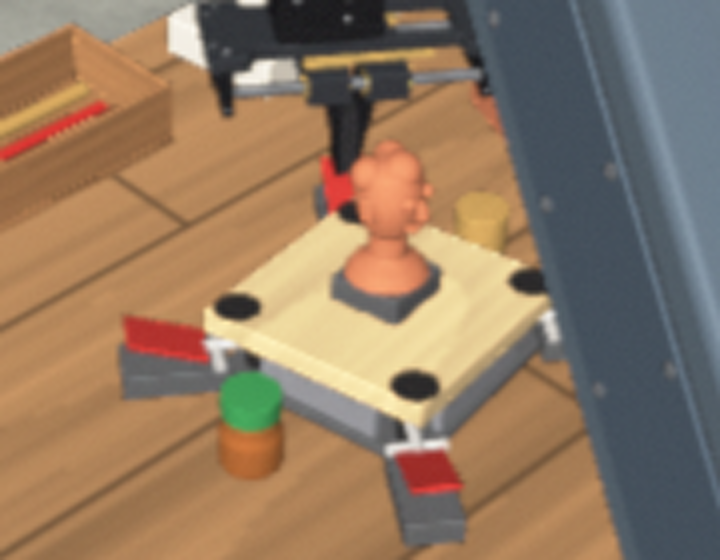

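The side view shows the fingers over tab d at (345,160 in the crop), the near-left corner standing higher, and the other tabs up. Now press.

{"op": "jog_arm", "data": {
  "delta_pos": [
    [0, 0, -0.6],
    [0, 0, -0.9],
    [0, 0, -1.2],
    [0, 0, -1.5],
    [0, 0, -1.8],
    [0, 0, -2.1],
    [0, 0, -2.4],
    [0, 0, -2.6],
    [0, 0, -2.7],
    [0, 0, -2.7]
  ],
  "turn": [0, 0, 0, 0, 0, 0, 0, 0, 0, 0],
  "grip": [1, 1, 1, 1, 1, 1, 1, 1, 1, 1]
}}

```text
time_s: 13.38
position: [0.6738, -0.1369, 0.0245]
tcp_rot: [[0.82, -0.572, 0.01], [-0.572, -0.82, -0.005], [0.011, -0.002, -1.0]]
force: [2.0, -2.2, 8.4]
opening: 0.0
grasp_force: 4.1
```

{"op": "jog_arm", "data": {
  "delta_pos": [
    [0, 0, -0.1],
    [0, 0, -0.2],
    [0, 0, -0.2]
  ],
  "turn": [0, 0, 0],
  "grip": [1, 1, 1]
}}

```text
time_s: 13.75
position: [0.6739, -0.1369, 0.0243]
tcp_rot: [[0.82, -0.572, 0.01], [-0.572, -0.82, -0.005], [0.011, -0.002, -1.0]]
force: [0.5, -1.4, 16.9]
opening: 0.008
grasp_force: 8.3
```

The tab is at its stop: 16.9 N, z no longer moving. I'll raise the hand and swing it clear to check.

{"op": "jog_arm", "data": {
  "delta_pos": [
    [0, 0, 2],
    [0, 0, 6],
    [0, 0, 11],
    [0, 0, 16],
    [0, 0, 21],
    [0, -5, 22],
    [0, -10, 22],
    [-3, -15, 22],
    [-6, -20, 22],
    [-9, -25, 22],
    [-9, -25, 22],
    [-9, -25, 22]
  ],
  "turn": [0, 0, 0, 0, 0, 0, 0, 0, 0, 0, 0, 0],
  "grip": [1, 1, 1, 1, 1, 1, 1, 1, 1, 1, 1, 1]
}}

```text
time_s: 15.25
position: [0.579, -0.3839, 0.2389]
tcp_rot: [[0.82, -0.573, -0.0], [-0.573, -0.82, 0.002], [-0.001, -0.001, -1.0]]
force: [0.5, 0.6, 0.1]
opening: 0.001
grasp_force: 0.0
```

```bash
python3 - <<'E'
from h import *
c=capture("side"); cv2.imwrite("pics/side3.png",cv2.resize(c["color"][90:230,260:440],None,fx=4,fy=4,interpolation=2))
c=capture("top"); cv2.imwrite("pics/top3.png",cv2.resize(c["color"][110:250,280:450],None,fx=4,fy=4,interpolation=2))
s=read_state(); print(s["position"],s["force"],s["time_s"])
E
```

```text
[ 0.57991253 -0.3827881   0.23896812] [-0.26600507  1.08041029  0.47794503] 15.35
```

View pics/side3.png

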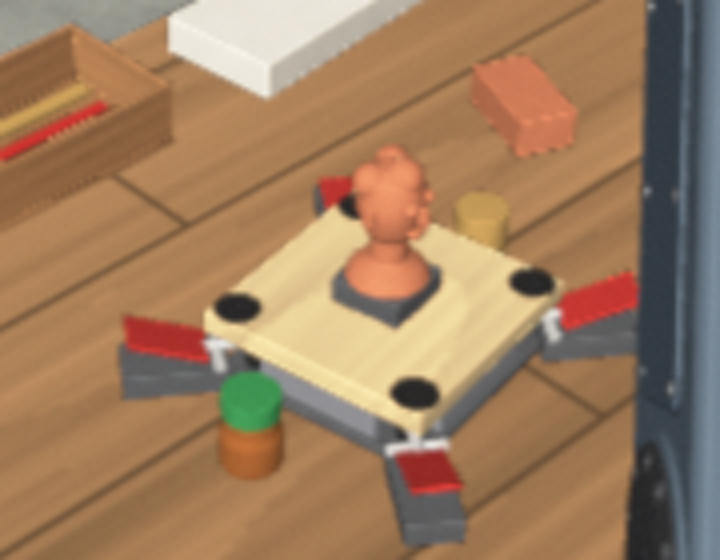

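View pics/top3.png

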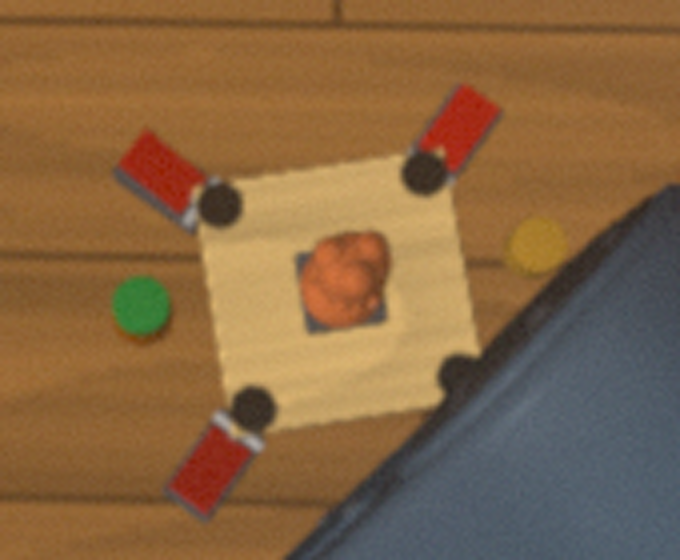

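Seen from the side, pad b is back at about (363.7,188.2), matching the level picture. Tab d lies flat, tabs a, b and c are up, and the jar and weight haven't moved. I'll check pad b's number against the first picture and hand in.

```bash
python3 - <<'E'
from h import *
c=capture("side"); g=c["color"].max(2)<70
ok=True
for u,v,r in((319,167,(318.7,166.5)),(364,188,(363.6,188.2))):
    m=np.zeros(g.shape,np.uint8); cv2.circle(m,(u,v),8,1,-1); y,x=np.nonzero(g&(m>0)); print(x.mean(),y.mean(),r)
    ok&=abs(y.mean()-r[1])<0.5
if ok: print(hand_in())
E
```

```text
318.8478260869565 166.54347826086956 (318.7, 166.5)
363.6296296296296 188.09259259259258 (363.6, 188.2)
the job is handed in; nothing more can be done
None
```

The far right corner (d) was the loose one; I pressed it down, then pressed its red tab flat, and the final side-camera check matched the level picture; the other three tabs are still up, the head was not touched, and the job is handed in (no verdict was shown).

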